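# Hold the tall check cell in the beam of the field light meter

## Robot

A 7-joint arm with a two-finger parallel gripper is mounted at the origin on the work surface. World frame = base frame: x ahead of the robot, y to its left, z up, the work surface at z = 0. Lengths are in m, angles in degrees, forces in N, time in s.
With the tool pointing down it reaches from about 0.425 to 0.875 m from the base axis. Payload 9.9 kg.
Tool frame: the origin (TCP) lies on the centre line of the jaws, within the pads' length; the fingertips stand ctrl.tcp_to_tips ahead of it and the grasp point (between the pads) lies 3 mm ahead of it (ctrl.tcp_to_tips is the distance from the TCP to the fingertips, in m); z points along the fingers, y is the direction in which the jaws open and shut (so a half turn about z gives the same grasp; the last joint's range is limited). The gripper opens to 85 mm and grips with 20 to 120 N. Pads are 22 mm wide; open, the fingers measure 114 mm over their backs; the gripper's body (76 mm by 85 mm) begins 54 mm behind the grasp point. The pads swing forward as they close: fully open they stand 13 mm farther back than shut.
Start: joints at [-72.926, 32.985, 1.427, 82.34, -0.859, 64.687, -3.237], TCP at [0.251, 0.626, 0.253] pointing down, gripper open.
Joint ranges: [-157.87, 157.87], [-19.46, 123.44], [-87.15, 90], [11.01, 140.99], [-62.26, 242.26], [9.8, 113.94], [-161.44, 161.44]. Speed limits (degrees/s): [127.2, 127.2, 172.46, 172.46, 180, 180, 180].

## Interface

Orientations are given as a 3x3 rotation matrix whose columns are the frame's x, y, z axes.
In Python, from workcell import ctrl, optics, nets gives the robot as it stands.
- The arm moves only by the tool play_rows, never from a script. Its argument "targets" is a list of rows, each a list of 3 entries, a list of its own where there are three numbers: the shift along the world's x, y, z in m, then the turn about the world's z in rad, then the closure, from -1 (fully open) to 1 (shut), so that 0 is half open. A call has 1 to 20 rows; each row shifts and turns the pose as measured when the row begins; what a row does not reach is not made up. A row lasts 1/8 s, in which the tool goes at most 62.5 mm and 10.7 degrees, less where a joint would pass 70% of its speed; a pose out of reach is approached as far as the arm can. A call is refused whole if a number of a shift passes 0.0625 or a number of a turn 0.188, either way. A call with a gripper value outside its range is refused whole. The fingers move at their own pace and stop on an object; the grip force is fixed at half the most. Time passes only in rows, so rows that do not move let the fingers close. It gives the time, the measured TCP pose, the force and the opening at its end, in the units of the state.
- ctrl.get_state(): the state, without advancing time (a new reading comes with each control period).
- optics.camera(name): name is "scene" or "top" or "wrist"; returns (picture, depth): 400x640x3 uint8, red, green, blue; 400x640 float32, m along the optical axis (not along the pixel's ray), 0 where there is no reading.
- optics.get_calibration(name): a dict with "K" (3x3 intrinsics, pixels), "R" (3x3) and "t" (3): a world point X has camera coordinates R X + t. Camera axes: x right, y down, z forward; pixel columns grow to the right and rows downward; lengths in m; the calibration is good to about 2 mm. A picture is of the moment at which its call begins: read the wrist's pose just before it. get_calibration takes no time and is no camera call; for the wrist camera it gives the pose at the moment of the call.
- ctrl.close_job(): hands the job in, once; it reports no verdict.
Trained networks look in the newest picture that a camera, given by its name, has taken for a name from the list of things; names that differ only in an ending like _2 or _b are one class to them, and where a whole thing is asked for, a point or a joint stands for the part that bears it (a point fixed in the world has none). Each returns a list of dicts, best first, with "confidence" (0 to 1); they miss things now and then, are a little off and sometimes report something else, mostly with a low value. They report only what shows in the picture. A call takes as long as a camera call. They do not tell look-alikes from the thing itself.
- nets.recognise(camera, query): "point" ([row, column] in pixels, amid what is visible of it).
- nets.place_of(camera, query): "point" ([row, column] in pixels: a listed point, or the origin of a listed thing).
The state is a dict: "clock": time; "joint_pos": joint angles; "dq": joint speeds; "joint_torque": joint torques, N m; "tcp_pos": TCP position; "orientation": TCP orientation; "ft_force": force on the tool from outside, world axes, zero at the start; "moment": the same for the moment, N m; "grip_width": finger opening in m.
Only numpy, scipy, OpenCV 4.12 (cv2) and the standard library are available. Lean on these libraries where they do the work, as an engineer would, in place of code of your own. Each camera call takes 0.05 s, during which the arm holds its last target. There are 200 camera calls.

## Task

Pick the tall glass cell out of the yellow crate, gripping it only by its two frosted faces so that the fingers never touch its clear faces, and leave the other things in the crate standing where they are. Hold the cell upright in mid-air in the gap between the light meter's two posts, centred in the gap, with its clear faces square to the beam and the beam passing through the middle of the lower half of the clear faces; nothing may touch the meter. Finish while still holding it there, without putting it down or letting go.

Things in the scene. Friction and masses are not known exactly. Their poses are not given: they have to be found in the camera images.
- tall_cell_mid (a point): Centre (45 mm above the foot) of the tall solid glass cell, standing upright: 26 (x) by 40 (y) by 90 mm (z, up), 0.14 to 0.26 kg. Clear faces look along its x, 26 mm apart. Frosted faces, whitish matt plates 22 mm wide and 84 mm tall, look along its y, 40 mm apart outside, 3 mm proud of the glass. A grey plug, 22 by 30 mm, forms the top 6 mm. Both ends of x, and of y, are alike.
- tall_window (a point): Middle of the lower half of the tall cell: on its vertical centre line, 22.5 mm above its foot. Same axes as the cell. The beam should pass through here.
- beam_mid (a point): Middle of the light beam, half-way between the light meter's two posts, 65 mm above the table. Its x is the beam (level; either way round is the same), z up. Grey posts 42 mm (x) by 50 mm (y), tops 97 mm above the table, each with a lens tube 22 mm across facing the other; free gap between the tubes 90 mm, 45 mm either side of this point. The beam is 12 mm thick.
- meter: The light meter, fixed to the table: a black base 190 mm (x) by 80 mm (y) by 16 mm high that carries the two posts. Origin at the middle of its underside, 65 mm below beam_mid; x along the beam, z up.
- crate: Yellow plastic slatted crate, open at the top, fixed to the table, 240 by 240 mm outside, 50 mm high, walls and floor 5 mm. Origin at the centre of its underside; z up. Four things stand in it, one near each corner of a 100 mm square about its centre: the tall cell in any of these places, turned any way.
- short_cell_mid (a point): Centre of the short glass cell (leave alone): same make and section as the tall one, 26 by 40 mm, but 48 mm tall. Half-way up; z up.
- jar_mid (a point): Centre of a small round amber glass jar with a white cap (leave alone), 38 mm across, 70 mm tall. Half-way up; z up.
- tape_mid (a point): Centre of a roll of clear grafting tape lying flat (leave alone), 58 mm across, 22 mm high. Half-way up; z up.
- wedge_mid (a point): Centre of a small flat wooden block (leave alone), 45 by 18 mm, 12 mm high, lying near the middle of the crate floor. Half-way up; z up.
Mind the look-alikes: they are no part of the job. Leave any black look-alike of the part that bears tall_cell_mid alone.

How it is judged:
By the outcome, as a careful person would: the job done as asked, in the order asked, and still so for the second after the job is handed in, while the arm keeps its last pose, push and grip.
It also fails if it takes over 40 s, if anything falls off the work surface, if the arm or the gripper's body presses on something with over 40 N, if the wrist force passes 120 N, or if a joint passes its speed limit or range.

## Working session

There is one attempt and no reset: what is moved stays moved. The work goes in short steps, Python scripts to look and compute and a tool call to move; the robot and the scene stay as the last step left them, time stands still between calls to the robot, and variables do not carry over. Pictures are saved under pics/ and viewed, about 8 in all and at most 12, crops included, and the job is handed in when it is done.

Besides the shell and the picture viewer there is one more tool, called after ">>>" in YAML: its name, and indented under it one key for each argument. play_rows: Moves the arm, as the interface text tells. Its arguments: {"type":"object","properties":{"targets":{"type":"array","items":{"type":"array"}}},"required":["targets"]}

```bash
mkdir -p pics; ls; python3 - <<'E'
from workcell import ctrl, optics, nets
import numpy as np, cv2
s=ctrl.get_state(); print(s['clock'],s['tcp_pos'],np.round(s['orientation'],3),s['grip_width'],ctrl.tcp_to_tips)
for c in ['top','scene']:
    p,d=optics.camera(c); np.savez(f'pics/{c}0.npz',p=p,d=d); cv2.imwrite(f'pics/{c}0.png',p[:,:,::-1])
    k=optics.get_calibration(c); print(c,k)
    for q in ['tall_cell_mid','tall_window','beam_mid','short_cell_mid','meter','crate']:
        print(q,[(np.round(r['point'],1).tolist(),round(r['confidence'],2)) for r in nets.place_of(c,q)][:3])
E
```

```text
pics
0.0 [0.25133987 0.62600746 0.25244167] [[-0.928  0.373 -0.001]
 [ 0.373  0.928 -0.002]
 [-0.    -0.002 -1.   ]] 0.08525849789818794 0.022
top {'K': array([[465.17528626,   0.        , 324.95598465],
       [  0.        , 465.17528626, 198.2743224 ],
       [  0.        ,   0.        ,   1.        ]]), 'R': array([[-0.15863579, -0.987323  , -0.00528879],
       [-0.96460125,  0.1561235 , -0.21253209],
       [ 0.21066353, -0.02861362, -0.97713977]]), 't': array([0.14099129, 0.59981039, 0.91342931])}
tall_cell_mid [([219.5, 236.0], 0.93), ([192.2, 153.0], 0.81), ([162.8, 213.6], 0.66)]
tall_window [([163.8, 213.0], 0.77), ([220.2, 239.7], 0.72), ([255.3, 163.3], 0.65)]
beam_mid [([198.9, 447.0], 0.92)]
short_cell_mid [([269.8, 282.1], 0.68)]
meter [([205.1, 439.6], 0.74)]
crate [([242.2, 261.4], 0.56), ([269.6, 283.6], 0.46)]
scene {'K': array([[392.12806105,   0.        , 321.3389068 ],
       [  0.        , 392.12806105, 199.44243264],
       [  0.        ,   0.        ,   1.        ]]), 'R': array([[ 0.33956449,  0.94051995,  0.0108711 ],
       [ 0.69814619, -0.24427922, -0.67299298],
       [-0.63030774,  0.23611414, -0.73956897]]), 't': array([-0.24552239, -0.35909616,  1.24411926])}
tall_cell_mid [([193.3, 485.2], 0.81), ([229.1, 447.9], 0.79), ([184.4, 399.1], 0.68)]
tall_window [([232.0, 446.9], 0.97), ([166.7, 454.3], 0.88), ([201.7, 485.3], 0.78)]
beam_mid [([224.9, 198.4], 0.81)]
short_cell_mid [([169.2, 347.9], 0.64)]
meter [([240.2, 201.2], 0.62)]
crate [([189.7, 375.7], 0.68), ([193.2, 400.8], 0.3)]
```

```bash
python3 - <<'E'
import cv2
a=cv2.imread('pics/top0.png');b=cv2.imread('pics/scene0.png')
cv2.imwrite('pics/t1.png',cv2.resize(a[100:340,100:500],None,fx=2,fy=2,interpolation=2))
cv2.imwrite('pics/s1.png',cv2.resize(b[100:300,130:530],None,fx=2,fy=2,interpolation=2))
E
```

```text
(no output)
```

View pics/t1.png

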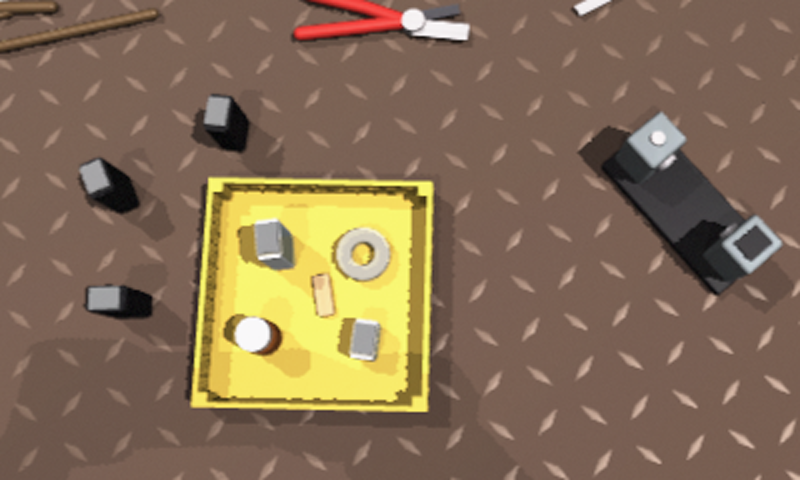

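View pics/s1.png

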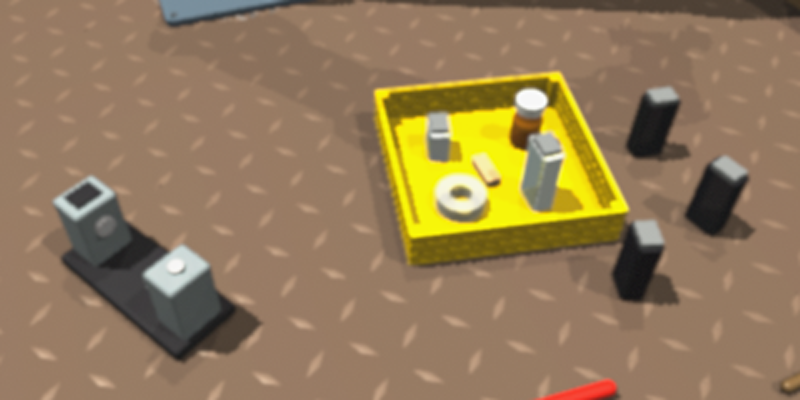

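The tall cell is at crop (270,243), which is full-image top pixel [221,235]. It is the only tall, clear, whitish cell in the crate. The lower cell at crop (365,340) is the short one, and the three black ones outside the crate at (225,120), (108,185) and (118,300) are look-alikes. The meter is at crop (690,200).

```bash
cat > h.py <<'E'
import numpy as np, cv2
def ray(cal,rc,z):
    K,R,t=cal['K'],cal['R'],cal['t']; C=-R.T@t
    v=R.T@np.linalg.inv(K)@np.array([rc[1],rc[0],1.]); return C+v*(z-C[2])/v[2]
def cloud(cal,d):
    r,c=np.mgrid[:d.shape[0],:d.shape[1]]; K=cal['K']
    P=np.stack([(c-K[0,2])/K[0,0]*d,(r-K[1,2])/K[1,1]*d,d],-1)
    W=(P-cal['t'])@cal['R']; W[d==0]=np.nan; return W
def rect(xy):
    (c,s,a)=cv2.minAreaRect((xy*1000).astype(np.float32)); return np.round(c,1),np.round(s,1),round(a,1)
E
python3 - <<'E'
from workcell import optics
from h import *
for c in ['top','scene']:
    cal=optics.get_calibration(c); z=np.load(f'pics/{c}0.npz'); W=cloud(cal,z['d'])
    for n,rc,h in ([('tall',(219.5,236),.05),('beam',(198.9,447),.065),('meter',(205.1,439.6),0)] if c=='top' else [('tall',(184.4,399.1),.05),('beam',(224.9,198.4),.065)]):
        print(c,n,np.round(ray(cal,rc,h),4))
    x=ray(cal,(221,235) if c=='top' else (184,399),.09)
    m=(np.linalg.norm(W[...,:2]-x[:2],axis=-1)<.06)&(W[...,2]>.08)
    print(m.sum(),np.nanmedian(W[m],0),rect(W[m][:,:2]) if m.sum() else '')
    b=ray(cal,(198.9,447) if c=='top' else (224.9,198.4),.065)
    m=(np.linalg.norm(W[...,:2]-b[:2],axis=-1)<.12)&(W[...,2]>.085)
    print('posts',m.sum(),rect(W[m][:,:2]),np.nanmedian(W[m][:,2]))
    m=(np.linalg.norm(W[...,:2]-b[:2],axis=-1)<.12)&(W[...,2]>.01)
    print('meter',m.sum(),rect(W[m][:,:2]))
E
```

```text
top tall [0.6025 0.2365 0.05  ]
top beam [ 0.5723 -0.209   0.065 ]
top meter [ 0.5722 -0.2087  0.    ]
264 [0.59426065 0.23389083 0.09438653] (array([595.9, 235.5]), array([27. , 40.8]), 88.6)
posts 1011 (array([ 573.3, -210.1]), array([184.3,  51. ]), 30.6) 0.09502147887032562
meter 3427 (array([ 573.3, -210.6]), array([189.5,  81.9]), 30.6)
scene tall [0.5952 0.2326 0.05  ]
scene beam [ 0.5767 -0.209   0.065 ]
209 [0.60453997 0.23047657 0.09191903] (array([598.3, 233.1]), array([42.8, 26.1]), 3.6)
posts 970 (array([ 575.3, -211.6]), array([185.1,  50.2]), 30.4) 0.09340301721360159
meter 3749 (array([ 574.9, -211.5]), array([191.6,  80.7]), 30.4)
```

>>> play_rows:
  targets:
    - [[0.034,-0.039,0],-0.12,-1]
    - [[0.034,-0.039,0],-0.12,-1]
    - [[0.034,-0.039,0],-0.12,-1]
    - [[0.034,-0.039,0],-0.12,-1]
    - [[0.034,-0.039,0],-0.12,-1]
    - [[0.034,-0.039,0],-0.12,-1]
    - [[0.034,-0.039,0],-0.12,-1]
    - [[0.034,-0.039,0],-0.12,-1]
    - [[0.034,-0.039,0],-0.12,-1]
    - [[0.034,-0.039,0],-0.11,-1]
    - [[0,0,0],0,-1]
    - [[0,0,0],0,-1]

```text
clock: 2.2
tcp_pos: [0.5986, 0.2239, 0.2545]
orientation: [[0.036, 0.999, 0.006], [0.999, -0.037, 0.003], [0.004, 0.006, -1.0]]
ft_force: [-0.6, 0.5, -0.2]
grip_width: 0.0853
```

```bash
cat > look.py <<'E'
import sys
from workcell import ctrl, optics, nets
from h import *
n=sys.argv[1]
s=ctrl.get_state(); R=s['orientation']; print(s['clock'],np.round(s['tcp_pos'],4),'jawdeg',np.degrees(np.arctan2(R[1,1],R[0,1])),'tilt',np.round(R[:,2],4),np.round(s['ft_force'],1),s['grip_width'])
cal=optics.get_calibration('wrist'); p,d=optics.camera('wrist')
np.savez(f'pics/{n}.npz',p=p,d=d,K=cal['K'],R=cal['R'],t=cal['t']); cv2.imwrite(f'pics/{n}.png',p[:,:,::-1])
print('cam',-cal['R'].T@cal['t'])
E
python3 look.py w1; python3 - <<'E'
from workcell import nets
from h import *
z=np.load('pics/w1.npz')
for q,h in [('tall_cell_mid',.05),('tall_window',.0275)]:
    for r in nets.place_of('wrist',q)[:2]: print(q,r,ray(z,r['point'],h))
W=cloud(z,z['d']); 
for lo in (.06,.08,.09):
    m=(np.linalg.norm(W[...,:2]-[.598,.235],axis=-1)<.05)&(W[...,2]>lo)&(W[...,2]<.11)
    print(lo,m.sum(), rect(W[m][:,:2]) if m.sum() else '')
E
```

```text
2.2 [0.5986 0.2239 0.2545] jawdeg -2.0928484598667114 tilt [ 0.006   0.0033 -1.    ] [-0.6  0.5 -0.2] 0.08533898270521682
cam [0.60113193 0.30171707 0.37464589]
tall_cell_mid {'point': [137.0, 441.4], 'confidence': 0.96} [0.74047462 0.27445166 0.05      ]
tall_cell_mid {'point': [4.8, 403.9], 'confidence': 0.78} [0.69109928 0.40402111 0.05      ]
tall_window {'point': [10.3, 399.6], 'confidence': 0.97} [0.69302336 0.40623555 0.0275    ]
tall_window {'point': [172.1, 316.7], 'confidence': 0.72} [0.59807515 0.23534528 0.0275    ]
0.06 1070 (array([598. , 236.4]), array([25.8, 39.9]), 88.0)
0.08 955 (array([598. , 236.4]), array([25.8, 39.1]), 88.0)
0.09 658 (array([598., 236.]), array([22.2, 30. ]), 87.8)
```

View pics/w1.png

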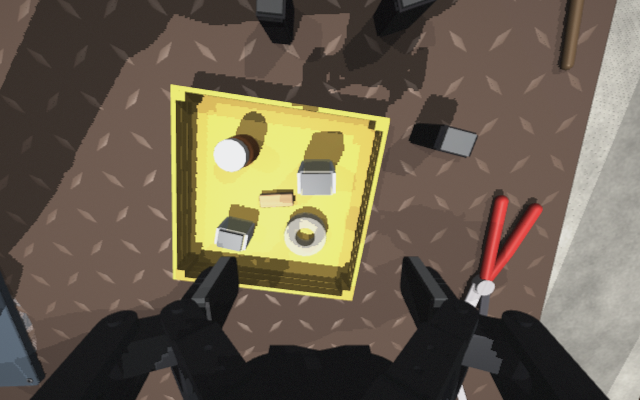

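```bash
python3 - <<'E'
import cv2
a=cv2.imread('pics/w1.png')[120:260,200:360]
cv2.imwrite('pics/w1c.png',cv2.resize(a,None,fx=4,fy=4,interpolation=2))
E
```

```text
(no output)
```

View pics/w1c.png

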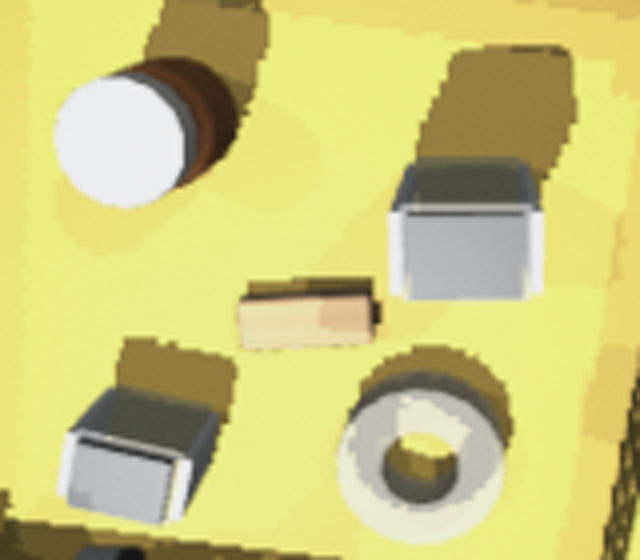

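The crop confirms it: the tall cell at crop (467,250) has white frosted plates at its left and right, along world ±x, so the jaws should open along x, which they already do. Next I descend.

>>> play_rows:
  targets:
    - [[0,0.0115,-0.03],0,-0.5]
    - [[0,0,-0.04],0,-0.5]
    - [[0,0,-0.04],0,-0.5]
    - [[0,0,0],0,-0.5]
    - [[0,0,0],0,-0.5]

```text
clock: 2.98
tcp_pos: [0.5963, 0.2427, 0.145]
orientation: [[0.025, 1.0, 0.009], [1.0, -0.025, 0.008], [0.008, 0.009, -1.0]]
ft_force: [-0.8, -0.1, 0.1]
grip_width: 0.0641
```

```bash
python3 look.py w2; python3 - <<'E'
from h import *
z=np.load('pics/w2.npz')
W=cloud(z,z['d']); 
for lo in (.06,.08,.09):
    m=(np.linalg.norm(W[...,:2]-[.598,.235],axis=-1)<.03)&(W[...,2]>lo)&(W[...,2]<.105)
    print(lo,m.sum(), rect(W[m][:,:2]) if m.sum() else '')
E
```

```text
2.975 [0.5963 0.2427 0.145 ] jawdeg -1.4382113686855642 tilt [ 0.009   0.0077 -0.9999] [-0.8 -0.1  0.1] 0.06410978405019879
cam [0.59761792 0.32007883 0.26551238]
0.06 2745 (array([597.8, 235.8]), array([27.1, 40.2]), 88.7)
0.08 2260 (array([597.7, 235.8]), array([27.1, 40.2]), 88.7)
0.09 1435 (array([597.9, 235.5]), array([23.4, 30.3]), 88.9)
```

View pics/w2.png

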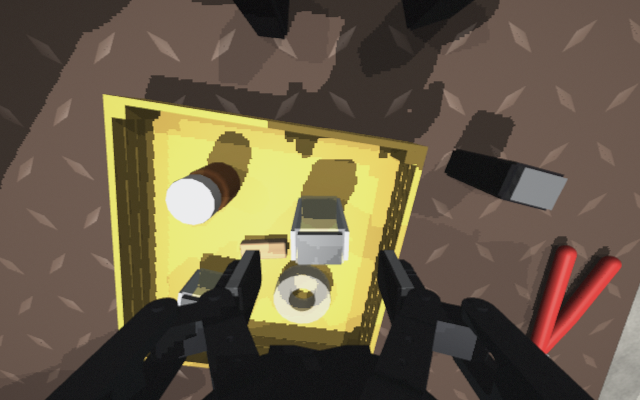

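>>> play_rows:
  targets:
    - [[0.0017,-0.007,0],0,-0.5]
    - [[0,0,-0.02],0,-0.5]
    - [[0,0,-0.02],0,-0.5]
    - [[0,0,0],0,-0.5]

```text
clock: 3.52
tcp_pos: [0.6012, 0.2347, 0.1103]
orientation: [[0.026, 1.0, 0.017], [1.0, -0.026, 0.011], [0.012, 0.017, -1.0]]
ft_force: [0.2, -0.4, 0.2]
grip_width: 0.0638
```

>>> play_rows:
  targets:
    - [[-0.002,0.0005,-0.006],0,-0.5]
    - [[-0.001,0,-0.006],0,-0.5]
    - [[0,0,-0.006],0,-0.5]
    - [[0,0,0],0,-0.5]

```text
clock: 4.03
tcp_pos: [0.5994, 0.2351, 0.0941]
orientation: [[0.026, 0.999, 0.021], [1.0, -0.026, 0.013], [0.013, 0.021, -1.0]]
ft_force: [-0.0, 0.4, 0.5]
grip_width: 0.0642
```

>>> play_rows:
  targets:
    - [[0,0,0],0,-0.5]
    - [[0,0,0],0,-0.5]
    - [[0,0,0],0,-0.5]
    - [[0,0,0],0,-0.5]

```text
clock: 4.53
tcp_pos: [0.5998, 0.2352, 0.0944]
orientation: [[0.026, 0.999, 0.022], [1.0, -0.026, 0.013], [0.013, 0.021, -1.0]]
ft_force: [-0.6, 0.3, 0.5]
grip_width: 0.064
```

>>> play_rows:
  targets:
    - [[0,0,0.02],0,-0.5]
    - [[0,0,0.02],0,-0.5]
    - [[0,0,0.02],0,-0.5]
    - [[0,0,0],0,-0.5]

```text
clock: 5.03
tcp_pos: [0.5995, 0.2351, 0.1558]
orientation: [[0.026, 0.999, 0.021], [1.0, -0.026, 0.012], [0.013, 0.021, -1.0]]
ft_force: [-0.4, -0.3, -0.1]
grip_width: 0.064
```

>>> play_rows:
  targets:
    - [[-0.0015,0.0005,-0.02],0,-0.5]
    - [[0,0,-0.02],0,-0.5]
    - [[0,0,-0.02],0,-0.5]
    - [[0,0,-0.018],0,-0.5]
    - [[0,0,0],0,-0.5]

```text
clock: 5.65
tcp_pos: [0.5965, 0.2354, 0.0727]
orientation: [[0.026, 0.999, 0.019], [1.0, -0.026, 0.012], [0.012, 0.018, -1.0]]
ft_force: [0.3, 0.3, 1.0]
grip_width: 0.0641
```

>>> play_rows:
  targets:
    - [[0.001,0,0.001],0,-0.5]
    - [[0,0,0],0,0]
    - [[0,0,0],0,0.4]
    - [[0,0,0],0,1]
    - [[0,0,0],0,1]
    - [[0,0,0],0,1]

```text
clock: 6.4
tcp_pos: [0.5985, 0.2357, 0.0756]
orientation: [[0.026, 0.999, 0.021], [1.0, -0.026, 0.013], [0.013, 0.021, -1.0]]
ft_force: [-0.3, 0.1, -1.9]
grip_width: 0.0395
```

>>> play_rows:
  targets:
    - [[0,0,0.01],0,1]
    - [[0,0,0.02],0,1]
    - [[0,0,0.03],0,1]
    - [[0,0,0.03],0,1]
    - [[0,0,0.03],0,1]
    - [[0,0,0.02],0,1]
    - [[0,0,0],0,1]

```text
clock: 7.28
tcp_pos: [0.598, 0.235, 0.2234]
orientation: [[0.026, 0.999, 0.022], [1.0, -0.027, 0.013], [0.014, 0.022, -1.0]]
ft_force: [0.1, -0.2, -1.5]
grip_width: 0.0393
```

```bash
python3 look.py w3
```

```text
7.275 [0.598  0.235  0.2234] jawdeg -1.5253567859936517 tilt [ 0.0224  0.013  -0.9997] [ 0.1 -0.2 -1.5] 0.03933796260842
cam [0.59784752 0.31167656 0.34431692]
```

View pics/w3.png

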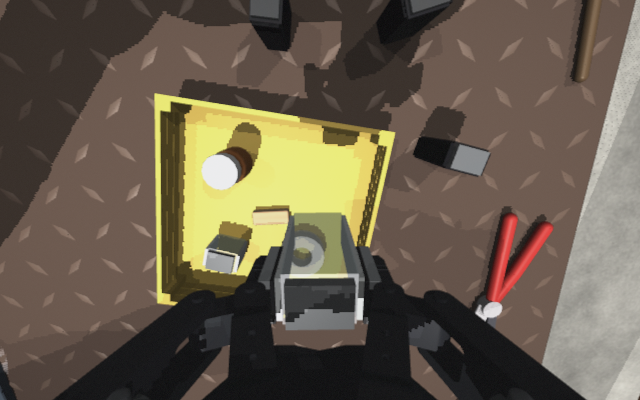

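The cell at (300,320) is held by its white plates, and everything else in the crate is unmoved. Next is the transit to the meter.

>>> play_rows:
  targets:
    - [[0,-0.02,0],-0.05,1]
    - [[-0.002,-0.035,0],-0.09,1]
    - [[-0.002,-0.04,0],-0.09,1]
    - [[-0.002,-0.04,0],-0.09,1]
    - [[-0.002,-0.04,0],-0.09,1]
    - [[-0.002,-0.04,0],-0.09,1]
    - [[-0.002,-0.04,0],-0.09,1]
    - [[-0.002,-0.04,0],-0.09,1]
    - [[-0.002,-0.04,0],-0.09,1]
    - [[-0.002,-0.04,0],-0.09,1]
    - [[-0.002,-0.04,0],-0.09,1]
    - [[-0.002,-0.02,0],-0.04,1]
    - [[0,0,0],0,1]
    - [[0,0,0],0,1]

```text
clock: 9.07
tcp_pos: [0.5533, -0.2447, 0.2151]
orientation: [[0.902, 0.433, 0.002], [0.433, -0.901, -0.014], [-0.004, 0.013, -1.0]]
ft_force: [-0.6, 0.2, -1.8]
grip_width: 0.0394
```

>>> play_rows:
  targets:
    - [[0.007,0.011,0],0.028,1]
    - [[0.007,0.011,0],0.028,1]
    - [[0.005,0.008,0],0.02,1]
    - [[0,0,0],0,1]
    - [[0,0,0],0,1]

```text
clock: 9.7
tcp_pos: [0.5752, -0.2073, 0.2148]
orientation: [[0.859, 0.512, 0.004], [0.512, -0.859, -0.011], [-0.003, 0.011, -1.0]]
ft_force: [0.1, -0.2, -2.5]
grip_width: 0.0393
```

```bash
cat > meas.py <<'E'
import sys
from workcell import ctrl, optics, nets
from h import *
n=sys.argv[1]
s=ctrl.get_state(); R=s['orientation']; T=s['tcp_pos']; print(s['clock'],np.round(T,4),'jaw',np.degrees(np.arctan2(R[1,1],R[0,1])),'z',np.round(R[:,2],4),np.round(s['ft_force'],1))
for c in ['wrist','top','scene']:
    cal=optics.get_calibration(c); p,d=optics.camera(c); cv2.imwrite(f'pics/{n}{c}.png',p[:,:,::-1]); np.savez(f'pics/{n}{c}.npz',p=p,d=d,**cal)
    for q in ['tall_cell_mid','tall_window','beam_mid']:
        for r in nets.place_of(c,q)[:4]:
            h={'tall_cell_mid':T[2]-.02,'tall_window':T[2]-.0425,'beam_mid':.065}[q]; X=ray(cal,r['point'],h)
            if np.linalg.norm(X[:2]-T[:2])<.06: print(c,q,np.round(r['point'],1),round(r['confidence'],2),np.round(X,4))
    W=cloud(cal,d); q=(W-[.574,-.211,0]); a=np.radians(30.5); u=q[...,0]*np.cos(a)+q[...,1]*np.sin(a); v=-q[...,0]*np.sin(a)+q[...,1]*np.cos(a)
    m=(abs(u)<.1)&(abs(v)<.045)&(W[...,2]<.105)&(W[...,2]>.085)&(abs(u)>.04)
    if m.sum()>300: print(c,'posts',m.sum(),rect(W[m][:,:2]))
    e=W-T; x=e@R
    m=(abs(x[...,0])<.02)&(abs(x[...,1])<.026)&(x[...,2]>.025)&(x[...,2]<.09)
    if m.sum()>100: print(c,'cell(low, tool frame)',m.sum(),np.round(np.nanpercentile(x[m],[1,50,99],axis=0)*1000,1).tolist(),rect(W[m][:,:2]))
E
python3 meas.py m1; cd pics; python3 -c "
import cv2,numpy as np
a=cv2.imread('m1wrist.png');b=cv2.imread('m1scene.png')[130:300,100:300]
cv2.imwrite('m1.png',np.hstack([cv2.resize(a,(400,250)),cv2.resize(b,(400,340),interpolation=2)[:250]]) if 0 else np.vstack([cv2.resize(a,(480,300)),cv2.resize(b[:125],(480,300),interpolation=2)]))"
```

```text
9.7 [ 0.5752 -0.2073  0.2148] jaw -59.22274713377464 z [ 0.0037 -0.0111 -0.9999] [ 0.1 -0.2 -2.5]
wrist tall_cell_mid [260.3 319.1] 0.66 [ 0.5766 -0.2066  0.1948]
wrist tall_cell_mid [197.9 322.2] 0.42 [ 0.6085 -0.1895  0.1948]
wrist tall_window [239.6 317.9] 0.71 [ 0.5782 -0.2051  0.1723]
wrist beam_mid [196.9 322.9] 0.56 [ 0.5784 -0.2116  0.065 ]
wrist posts 3054 (array([ 635.8, -174.7]), array([41.6, 49.9]), 30.7)
wrist cell(low, tool frame) 1603 [[10.3, -20.4, 25.5], [12.7, -0.8, 44.2], [13.4, 18.9, 70.8]] (array([ 585.1, -201.1]), array([ 3.8, 40. ]), 30.9)
top tall_window [186.1 459.7] 0.36 [ 0.5742 -0.2062  0.1723]
top beam_mid [198.9 446.9] 0.59 [ 0.5723 -0.2088  0.065 ]
top posts 602 (array([ 585. , -203.5]), array([157.1,  50.9]), 30.9)
scene tall_cell_mid [179.2 185.4] 0.58 [ 0.5801 -0.2036  0.1948]
scene tall_window [189.8 188.7] 0.85 [ 0.5844 -0.2038  0.1723]
scene beam_mid [226.3 198. ] 0.95 [ 0.5801 -0.2102  0.065 ]
scene posts 834 (array([ 575.2, -211.7]), array([185.6,  49.3]), 30.6)
scene cell(low, tool frame) 465 [[-10.2, -20.0, 25.7], [11.6, 4.6, 47.3], [13.7, 20.1, 70.1]] (array([ 584. , -207.4]), array([21.3, 45.5]), 2.6)
```

View pics/m1.png

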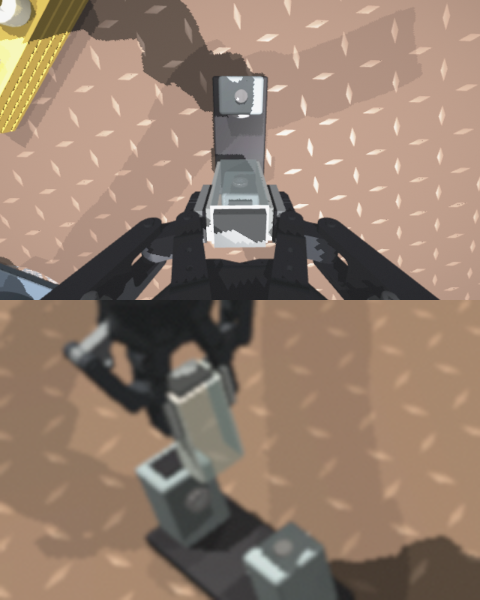

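The cell is centred in the jaws. The three estimates of the beam middle agree within 1–2 mm. I descend in two stages.

>>> play_rows:
  targets:
    - [[-0.001,-0.003,-0.01],0,1]
    - [[0,0,-0.02],0,1]
    - [[0,0,-0.02],0,1]
    - [[0,0,-0.01],0,1]
    - [[0,0,0],0,1]

```text
clock: 10.92
tcp_pos: [0.5734, -0.2112, 0.1512]
orientation: [[0.86, 0.511, 0.003], [0.511, -0.86, -0.011], [-0.003, 0.011, -1.0]]
ft_force: [0.1, 0.0, -2.4]
grip_width: 0.0394
```

>>> play_rows:
  targets:
    - [[0.0003,0.0003,-0.008],0,1]
    - [[0.0003,0.0002,-0.012],0,1]
    - [[0,0,-0.01],0,1]
    - [[0,0,-0.004],0,1]
    - [[0,0,0],0,1]

```text
clock: 11.55
tcp_pos: [0.5746, -0.211, 0.1158]
orientation: [[0.86, 0.511, 0.005], [0.511, -0.859, -0.012], [-0.002, 0.012, -1.0]]
ft_force: [0.6, 0.8, -1.8]
grip_width: 0.0392
```

```bash
python3 meas.py m2; cd pics; python3 -c "
import cv2,numpy as np
a=cv2.imread('m2wrist.png');b=cv2.imread('m2scene.png')[155:280,120:320]
cv2.imwrite('m2.png',np.vstack([cv2.resize(a,(480,300)),cv2.resize(b,(480,300),interpolation=2)]))"
```

```text
11.55 [ 0.5746 -0.211   0.1158] jaw -59.26549872584676 z [ 0.0046 -0.0116 -0.9999] [ 0.6  0.8 -1.8]
wrist tall_cell_mid [257.2 318.8] 0.7 [ 0.5776 -0.2093  0.0958]
wrist tall_window [240.6 318.5] 0.98 [ 0.5773 -0.2095  0.0733]
wrist posts 9829 (array([ 587.6, -203.4]), array([154.2,  50.2]), 30.7)
wrist cell(low, tool frame) 1605 [[10.3, -20.3, 25.5], [12.7, -0.8, 44.0], [13.4, 18.9, 70.7]] (array([ 584.7, -204.8]), array([ 4.1, 40.1]), 30.5)
top beam_mid [201.5 446.6] 0.81 [ 0.567 -0.207  0.065]
top posts 487 (array([ 634.3, -173.9]), array([42. , 50.1]), 30.4)
scene tall_cell_mid [215.3 195.1] 0.79 [ 0.5777 -0.2087  0.0958]
scene tall_window [224.  197.1] 0.96 [ 0.5809 -0.2103  0.0733]
scene beam_mid [227.  196.6] 0.69 [ 0.5809 -0.2131  0.065 ]
scene posts 594 (array([ 575.6, -210.2]), array([184.5,  49.1]), 29.5)
scene cell(low, tool frame) 339 [[-9.4, -19.9, 25.4], [12.0, 5.2, 47.1], [14.3, 20.0, 69.7]] (array([ 584.5, -210.6]), array([21.8, 45.4]), 4.3)
```

View pics/m2.png

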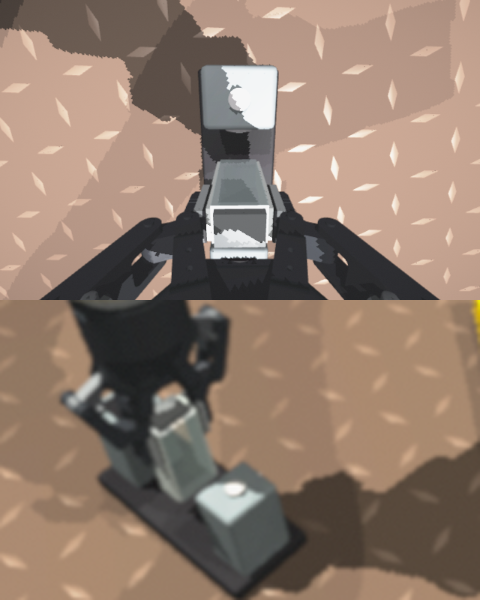

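>>> play_rows:
  targets:
    - [[0,0,-0.002],0,1]
    - [[0,0,-0.001],0,1]
    - [[0,0,0],0,1]

```text
clock: 12.52
tcp_pos: [0.5748, -0.211, 0.113]
orientation: [[0.859, 0.511, 0.005], [0.511, -0.859, -0.012], [-0.002, 0.013, -1.0]]
ft_force: [0.0, -1.0, -1.3]
grip_width: 0.0392
```

```bash
python3 meas.py m3|head -1; python3 - <<'E'
from h import *
for f in ['m1wrist','m2wrist','m3wrist','top0','m3scene']:
    z=np.load(f'pics/{f}.npz'); 
    if f=='top0':
        from workcell import optics; cal=optics.get_calibration('top')
    else: cal=z
    W=cloud(cal,z['d']); q=W-[.574,-.211,0]; a=np.radians(30.5); u=q[...,0]*np.cos(a)+q[...,1]*np.sin(a); v=-q[...,0]*np.sin(a)+q[...,1]*np.cos(a)
    for sg in (1,-1):
        m=(abs(v)<.04)&(u*sg>.046)&(u*sg<.1)&(abs(W[...,2]-.097)<.007)
        if m.sum()>100:
            r=rect(W[m][:,:2]); c=np.array(r[0])/1000-sg*.071*np.array([np.cos(a),np.sin(a)])
            print(f,sg,m.sum(),r,'mid',np.round(c,4),'z',np.nanmedian(W[m][:,2]))
E
```

```text
12.525 [ 0.5748 -0.211   0.113 ] jaw -59.259237737930505 z [ 0.0052 -0.0117 -0.9999] [ 0.  -1.  -1.3]
m1wrist 1 2954 (array([ 635.8, -174.7]), array([41.2, 49.7]), 30.8) mid [ 0.5746 -0.2107] z 0.09304549632003023
m2wrist 1 8280 (array([ 635.7, -174.7]), array([41.7, 49.4]), 30.7) mid [ 0.5745 -0.2107] z 0.09309453369056164
m2wrist -1 1262 (array([ 526.9, -239.2]), array([11.9, 48.8]), 29.5) mid [ 0.5881 -0.2032] z 0.09265089694001497
m3wrist 1 8604 (array([ 635.8, -174.8]), array([41.4, 49.6]), 30.7) mid [ 0.5746 -0.2108] z 0.09311388539607
m3wrist -1 1042 (array([ 527.8, -238.5]), array([11.3, 49.1]), 32.2) mid [ 0.589  -0.2025] z 0.09240449733294986
top0 1 468 (array([ 634.1, -173.9]), array([42. , 50.4]), 30.3) mid [ 0.5729 -0.2099] z 0.0948536071972489
top0 -1 504 (array([ 512.4, -246.2]), array([42., 51.]), 30.6) mid [ 0.5736 -0.2102] z 0.09549251652936502
m3scene 1 471 (array([ 636.1, -175.4]), array([43.3, 49.1]), 29.9) mid [ 0.5749 -0.2114] z 0.0934656597689418
```

```bash
python3 - <<'E'
from h import *
from workcell import ctrl
s=ctrl.get_state();T=s['tcp_pos'];R=s['orientation']
for f in ['m3wrist','m3scene','m3top']:
    z=np.load(f'pics/{f}.npz'); W=cloud(z,z['d']); q=W-[.5745,-.2108,0]; r=np.hypot(q[...,0],q[...,1])
    m=(r<.2)&(r>.13)&(abs(W[...,2])<.015); 
    a=np.radians(30.6);u=q[...,0]*np.cos(a)+q[...,1]*np.sin(a);v=-q[...,0]*np.sin(a)+q[...,1]*np.cos(a)
    b=(abs(u)<.045)&(abs(v)<.04)&(abs(v)>.025)&(abs(W[...,2]-.016)<.01)
    x=(W-T)@R
    p=(abs(x[...,0])<.009)&(abs(x[...,1])<.013)&(x[...,2]<-.01)&(x[...,2]>-.028)
    print(f,'table',np.median(W[m][:,2]),'base(16)',b.sum(),np.median(W[b][:,2]) if b.sum() else 0,'plug toolz',p.sum(),np.round(np.percentile(x[p][:,2],[5,50,95]),4) if p.sum()>20 else '')
z=np.load('pics/w2.npz');W=cloud(z,z['d']);m=(np.hypot(W[...,0]-.598,W[...,1]-.2357)<.009)&(W[...,2]>.08)
print('w2 plug z (95)',np.median(W[m][:,2]))
m=(abs(W[...,0]-.55)<.07)&(abs(W[...,1]-.2)<.07)&(abs(W[...,2]-.005)<.007);print('floor(5)',np.median(W[m][:,2]))
E
```

```text
m3wrist table -0.0008212447570558057 base(16) 2436 0.014976182671336557 plug toolz 2180 [-0.0199 -0.019  -0.0181]
m3scene table -0.00036682616583746735 base(16) 306 0.015504192226540129 plug toolz 92 [-0.0212 -0.0197 -0.0181]
m3top table 0.0008477128852075566 base(16) 182 0.016713288488452827 plug toolz 0 
w2 plug z (95) 0.09406333743179414
floor(5) 0.004031284134574932
```

```bash
python3 -c "
from workcell import ctrl
print(ctrl.close_job())"
```

```text
the job is handed in; nothing more can be done
None
```

The job is handed in at about 12.7 s of the 40 s. The arm is holding the tall cell upright in the light meter's gap, gripped only by its two frosted faces.

**Last checks:**
- **Position:** the middle of the lower half of the cell is about 0.065 m high and within about 1 mm of my estimate of the beam middle.
- **Angle:** the clear faces are within about 0.2° of square to the beam, and the cell leans about 0.7°.
- **Contact:** the opening stayed at 39 mm and the wrist force at about 2 N or less, so nothing was pressing on the meter.
- **Other things in the crate:** they looked undisturbed in the wrist picture after the lift. I did not look at the crate again after moving to the meter.

**What disagreed:**
- The tool tilted by up to 1.4° during the approach and the grasp, then came back to 0.7° on the way to the meter.
- The cameras' beam-middle estimates from the post outlines differed by 1–2 mm, so I used their middle.
- The networks' own estimates were up to about 9 mm off, so I did not rely on them.
- The post tops read 2–4 mm low in depth. The table, meter base and cell top read within about 1 mm of what was expected, so I made no correction.

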